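Set the warm cups out on their matching saucers

ROBOT

A 6-joint arm with a two-finger parallel gripper is mounted at the origin on a cart in front of the work surface, level with it; the furniture and walls round the work are solid. World frame = base frame: x ahead of the robot, y to its left, z up, the work surface at z = 0. Lengths are in mm, angles in degrees, forces in N, time in s.
With the tool pointing down it reaches from about 350 to 850 mm from the base axis. Payload 8.1 kg.
Tool frame: the origin (TCP) lies between the finger pads; the fingertips stand 8 mm ahead of it and the grasp point (between the pads) lies 11 mm behind it (r.tip_extent is the distance from the TCP to the fingertips, in mm); z points along the fingers, y is the direction in which the jaws open and shut (so a half turn about z gives the same grasp; the last joint's range is limited). The gripper opens to 85 mm and grips with 20 to 120 N. Pads are 22 mm wide; open, the fingers measure 114 mm over their backs; the gripper's body (76 mm by 85 mm) begins 54 mm behind the grasp point. The pads swing forward as they close: fully open they stand 13 mm farther back than shut.
Start: joints at [70.737, 7.471, 85.268, -0, 87.261, -4.893], TCP at [148.885, 581.239, 239.292] pointing down, gripper open.
Joint ranges: [-169.43, 169.43], [-51.17, 129.36], [1.28, 143.12], [-76.62, 256.62], [0, 156.53], [-152.29, 152.29]. Speed limits (degrees/s): [136.94, 136.94, 159.86, 180, 180, 180].

INTERFACE

Orientations are given as [roll, pitch, yaw] about the fixed x, y, z axes, in that order (R = Rz(yaw) Ry(pitch) Rx(roll)).
In Python, from bench import sensors, viewer, hand_in, r gives the robot as it stands. The module is installed in compiled form; this text tells all that it offers.
- The arm moves only by the tool move_arm, never from a script. Its argument "rows" is a list that holds one entry, the list of rows, each a list of 6 numbers: the shift along the tool's x, y, z in m, then the turn, a rotation vector about the tool's x, y, z in degrees. In form: [[[tx, ty, tz, rx, ry, rz], ...]]. A call has 1 to 20 rows; each row is the pose to reach, as a shift and turn from the pose commanded when the call began, along the tool's axes at that moment; what a row does not reach only later rows make up. A row lasts 1/10 s, in which the tool goes at most 50 mm and 8.59 degrees, less where a joint would pass 70% of its speed; a pose out of reach is approached as far as the arm can. A call with a gripper value outside its range is refused whole. "grip" is the opening, from 0 (shut) to 1 (fully open), set as the call begins (left out, the last holds). The fingers move at their own pace and stop on an object; "newtons" is the grip in N (left out, the last holds). Time passes only in rows, so rows that repeat a pose let the fingers close. It gives the time, the measured TCP pose, the force and the opening at its end, in the units of the state.
- sensors.sense(): the state, without advancing time (a new reading comes with each control period).
- viewer.snapshot(name): name is "scene" or "top" or "wrist"; returns a dict with "color" (480x640x3 uint8, red, green, blue), "camera_matrix" (3x3 intrinsics, pixels), "R" (3x3) and "t" (3): a world point X has camera coordinates R X + t. Camera axes: x right, y down, z forward; pixel columns grow to the right and rows downward; lengths in mm; the calibration is good to about 2 mm. The wrist camera is an equidistant fisheye: a pixel r from the principal point sees the ray r / f radians off the axis. A picture is of the moment at which its call begins. There is no depth.
- hand_in(): hands the job in, once; it reports no verdict.
The state is a dict: "time": time; "joint_pos": joint angles; "qd": joint speeds; "joint_efforts": joint torques, N m; "tool_pos": TCP position; "tcp_rot": TCP orientation; "ft_force": force on the tool from outside, world axes, zero at the start; "wrist_torque": the same for the moment, N m; "finger_gap": finger opening in mm.
Only numpy, scipy, OpenCV 4.12 (cv2) and the standard library are available. Lean on these libraries where they do the work, as an engineer would, in place of code of your own. Each camera call takes 0.05 s, during which the arm holds its last target.

TASK

Move the four coffee cups from the cup warmer to the row of saucers on the wooden service paddle: each cup goes upright into the well in the middle of the saucer that matches its colour, with its handle pointing along the row towards the paddle's grip. Set the cups down gently, don't tip any over, and leave the sugar pot, the cream jug and the kitchen timer where they stand.

Things in the scene. Friction and masses are not known exactly. Their poses are not given: they have to be found in the camera images.
- cup_terracotta_mid (a point): solid terracotta-red cup, loose, open at the top, 63 mm across the rim, foot 35 mm, 51 mm high, 89 mm long with its handle. The point lies on the cup's axis, half-way up (25.5 mm over its underside); z up. The handle points along -y, its outer end 58 mm from the axis. Grip it across the bowl along x, best 5 to 12 mm above this point.
- cup_red_mid (a point): cream cup with a red rim and a broad red band round its side, loose, open at the top, 64 mm across the rim, foot 35 mm, 54 mm high, 88 mm long with its handle. The point lies on the cup's axis, half-way up (27.0 mm over its underside); z up. The handle points along -y, its outer end 56 mm from the axis. Grip it across the bowl along x, best 5 to 12 mm above this point.
- cup_blue_mid (a point): cream cup with a dark-blue rim and a dark-blue flower on its side, loose, open at the top, 59 mm across the rim, foot 35 mm, 49 mm high, 82 mm long with its handle. The point lies on the cup's axis, half-way up (24.5 mm over its underside); z up. The handle points along -y, its outer end 52 mm from the axis. Grip it across the bowl along x, best 5 to 12 mm above this point.
- cup_green_mid (a point): cream cup with a green rim and a green flower on its side, loose, open at the top, 63 mm across the rim, foot 35 mm, 52 mm high, 88 mm long with its handle. The point lies on the cup's axis, half-way up (26.0 mm over its underside); z up. The handle points along -y, its outer end 56 mm from the axis. Grip it across the bowl along x, best 5 to 12 mm above this point.
- saucer_terracotta: solid terracotta-red saucer, fixed on the paddle, 109 mm across, rim 10 mm high; flat round well 60 mm across in the middle, where a cup's foot stands 4 mm above the saucer's underside. Origin: centre of its underside; z up.
- saucer_red: cream saucer with a red ring, fixed on the paddle, 109 mm across, rim 10 mm high; flat round well 60 mm across in the middle, where a cup's foot stands 4 mm above the saucer's underside. Origin: centre of its underside; z up.
- saucer_blue: cream saucer with a dark-blue ring, fixed on the paddle, 109 mm across, rim 10 mm high; flat round well 60 mm across in the middle, where a cup's foot stands 4 mm above the saucer's underside. Origin: centre of its underside; z up.
- saucer_green: cream saucer with a green ring, fixed on the paddle, 109 mm across, rim 10 mm high; flat round well 60 mm across in the middle, where a cup's foot stands 4 mm above the saucer's underside. Origin: centre of its underside; z up.
- paddle_end (a point): Light wooden service paddle, fixed, 18 mm thick, 128 mm wide; the four saucers stand in a row on it, 113 mm apart, in varying order. The paddle's grip (narrow handle) sticks out beyond one end of the row. This point lies on the top face at the plain end, opposite the grip, 225 mm from the middle of the row; +y points along the row towards the grip, x across the paddle, z up.
- warmer: Low steel cup warmer with a dark ribbed deck, fixed, 430 mm long (its y axis), 156 mm deep (x), deck 40 mm above its underside; the cups stand on the deck in a row along y about 100 mm apart, in varying order, handles roughly (within 30 degrees) along +y. A thin rail, 22 mm above the deck, runs round both ends and the back (+x) edge. Origin: centre of its underside; z up.

How it is judged:
By the outcome, as a careful person would: the job done as asked, in the order asked, and still so for the second after the job is handed in, with the robot touching nothing.
It also fails if it takes over 88 s, if anything falls off the work surface, if the arm or the gripper's body presses on something with over 40 N, if the wrist force passes 120 N, or if a joint passes its speed limit or range.

## Working session

There is one attempt and no reset: what is moved stays moved. The work goes in short steps, Python scripts to look and compute and a tool call to move; the robot and the scene stay as the last step left them, time stands still between calls to the robot, and variables do not carry over. Pictures are saved under pics/ and viewed, and the job is handed in when it is done.

Besides the shell and the picture viewer there is one more tool, called after "Emit:" by a JSON object that holds its "fn" and its "kwargs", one argument or row to a line. move_arm: Moves the arm, as the interface text tells. Its arguments: {"type":"object","properties":{"rows":{"type":"array","items":{"type":"array","items":{"type":"array","items":{"type":"number"}}}},"grip":{"type":"number"},"newtons":{"type":"number"}},"required":["rows"]}

```bash
mkdir -p pics; ls; python3 - <<'E'
from bench import sensors, viewer, r
import cv2,numpy as np
print(sensors.sense())
for n in ["scene","top","wrist"]:
    s=viewer.snapshot(n); cv2.imwrite(f"pics/{n}0.png",s["color"][:,:,::-1]); print(n,s["camera_matrix"],s["R"],s["t"])
    np.savez(f"{n}0.npz",**s)
E
```

```text
pics
{'time': 0.0, 'joint_pos': array([ 7.07370441e+01,  7.51398212e+00,  8.53287716e+01,  5.66296002e-05,
        8.72593027e+01, -4.89512763e+00]), 'qd': array([ 0.05598294, -0.05028486,  0.02796929,  0.01859453, -0.06798041,
        0.07159418]), 'joint_efforts': array([-1.84949422e-03, -5.69385910e+01, -5.00548232e+01, -4.96302473e-04,
        1.50071742e-02,  1.51762421e-06]), 'tool_pos': array([148.71617964, 580.74623396, 238.26099568]), 'tcp_rot': array([-1.79898321e+02, -8.76504883e-03,  1.65632161e+02]), 'ft_force': array([-0.25630179,  0.45916087, -0.30784774]), 'wrist_torque': array([-0.01575345, -0.0011924 , -0.01370789]), 'finger_gap': 85.34600088308154}
scene [[479.3124355    0.         311.67681785]
 [  0.         479.3124355  234.59583667]
 [  0.           0.           1.        ]] [[ 0.56853466 -0.82250421 -0.01597405]
 [-0.62892041 -0.42204387 -0.6529457 ]
 [ 0.53030883  0.38126867 -0.75723625]] [-305.27712035  373.34405547  816.52457614]
top [[527.58836111   0.         310.9522269 ]
 [  0.         527.58836111 232.82932782]
 [  0.           0.           1.        ]] [[ 0.01674578 -0.99984318  0.00576139]
 [-0.99525112 -0.01722092 -0.09580525]
 [ 0.09588944 -0.0041297  -0.99538342]] [ -41.92742593  554.38489967 1242.5669063 ]
wrist [[371.64829954   0.         321.51229925]
 [  0.         371.64829954 235.1404332 ]
 [  0.           0.           1.        ]] [[ 0.24758854  0.96885969 -0.00328829]
 [ 0.91752136 -0.23337632  0.32200938]
 [ 0.3112145  -0.08274291 -0.94673077]] [-598.69873827  -42.4232402   380.92001452]
```

View pics/scene0.png

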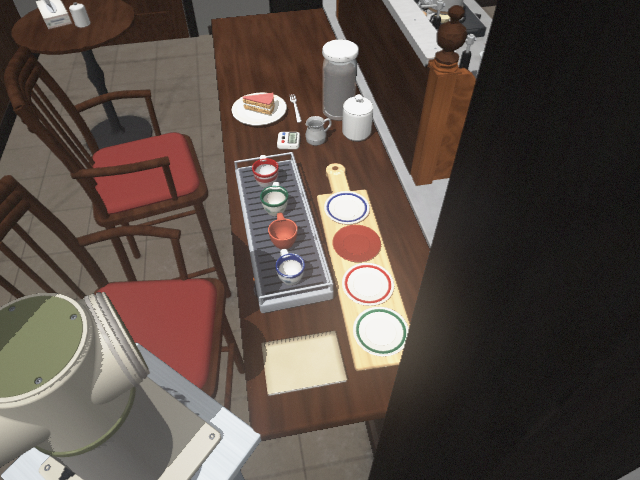

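View pics/top0.png

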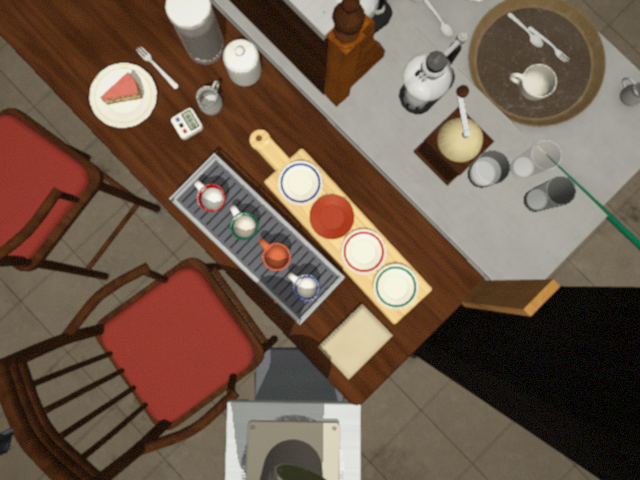

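View pics/wrist0.png

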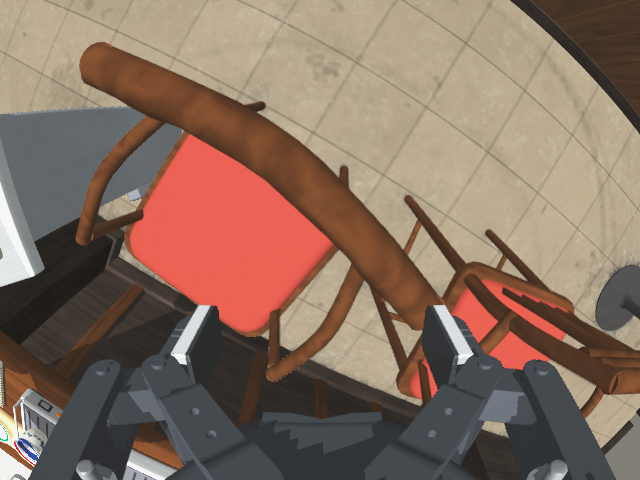

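The scene view shows the warmer's cups, from the far end, as red, green, terracotta and blue. The saucers from the grip end are blue, terracotta, red and green. I'll enlarge the top view.

```bash
python3 - <<'E'
import cv2
a=cv2.imread("pics/top0.png"); 
c=cv2.resize(a[150:330,165:350],None,fx=3.3,fy=3.3,interpolation=cv2.INTER_CUBIC); cv2.imwrite("pics/t1.png",c)
c=cv2.resize(a[120:330,240:440],None,fx=2.8,fy=2.8,interpolation=cv2.INTER_CUBIC); cv2.imwrite("pics/t2.png",c)
a=cv2.imread("pics/scene0.png")
c=cv2.resize(a[145:315,225:345],None,fx=3.5,fy=3.5,interpolation=cv2.INTER_CUBIC); cv2.imwrite("pics/s1.png",c)
E
```

```text
(no output)
```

View pics/t1.png

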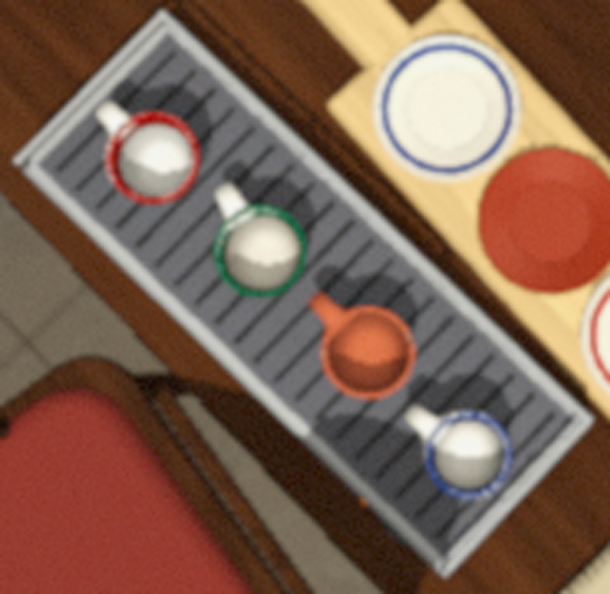

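View pics/t2.png

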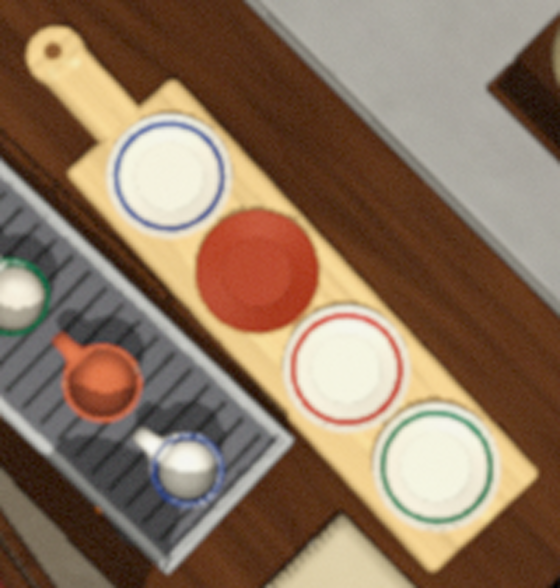

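View pics/s1.png

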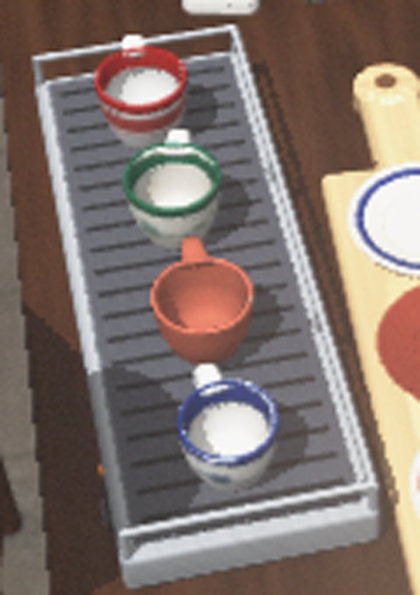

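```bash
cat > h.py <<'E'
import numpy as np
T=dict(np.load("top0.npz")); S=dict(np.load("scene0.npz"))
def ray(c,u,v,z):
    R,t,K=c["R"],c["t"],c["camera_matrix"]; o=-R.T@t; d=R.T@np.linalg.solve(K,[u,v,1]); return (o+d*(z-o[2])/d[2])
def proj(c,X):
    X=np.atleast_2d(X); P=(c["R"]@X.T).T+c["t"]; p=(c["camera_matrix"]@P.T).T; return p[:,:2]/p[:,2:]
def un(x,y,s,ox,oy): return (x+.5)/s-.5+ox,(y+.5)/s-.5+oy
H=dict(red=54,green=52,terr=51,blue=49); RAD=dict(red=32,green=31.5,terr=31.5,blue=29.5)
E
python3 - <<'E'
from h import *
print(-T["R"].T@T["t"], -S["R"].T@S["t"])
tc=dict(red=(153,157),green=(260,251),terr=(368,352),blue=(469,454))
th=dict(red=(107,105),green=(225,187),terr=(314,299),blue=(412,411))
sc=dict(red=(95,187,47,110),green=(124,222,143,210),terr=(151,254,257,333),blue=(177,280,380,460))
for k in tc:
    z=40+H[k]; p=ray(T,*un(*tc[k],3.3,165,150),z); h=ray(T,*un(*th[k],3.3,165,150),z-8)
    a=np.linspace(0,6.283,100); q=proj(S,np.c_[p[0]+RAD[k]*np.cos(a),p[1]+RAD[k]*np.sin(a),0*a+z])
    q=(q-[225,145]+.5)*3.5-.5
    d=h-p
    print(k,p.round(1),"hdl ang",np.degrees(np.arctan2(d[1],d[0])).round(1),np.hypot(d[0],d[1]).round(1),"scene bbox pred",q.min(0).round(),q.max(0).round(),"obs",sc[k])
sa=dict(blue=(169,175),terr=(257.5,270),red=(347,367),green=(436,464))
P=[]
for k in sa:
    p=ray(T,*un(*sa[k],2.8,240,120),28);P.append(p); print(k,p.round(1))
P=np.array(P)
d=P[0]-P[3]; print(np.degrees(np.arctan2(d[1],d[0])),np.linalg.norm(d)/3, np.linalg.norm(np.diff(P,axis=0),axis=1))
# predicted saucers in scene
for k,p in zip(sa,P): print(k,proj(S,p))
E
```

```text
[ 433.30525316  -27.2424018  1290.18504556] [ -24.64587503 -404.83938347  857.19889281]
red [626.5 198.   94. ] hdl ang 43.0 51.3 scene bbox pred [93. 44.] [186. 105.] obs (95, 187, 47, 110)
green [562.4 122.2  92. ] hdl ang 30.5 52.7 scene bbox pred [122. 140.] [219. 208.] obs (124, 222, 143, 210)
terr [493.8  45.9  91. ] hdl ang 46.7 53.4 scene bbox pred [149. 251.] [252. 328.] obs (151, 254, 257, 333)
blue [425.1 -24.8  89. ] hdl ang 54.1 49.3 scene bbox pred [176. 376.] [278. 458.] obs (177, 280, 380, 460)
blue [677.8  -3.9  28. ]
terr [596.3 -81.7  28. ]
red [ 513.9 -159.4   28. ]
green [ 432.6 -235.8   28. ]
43.38520931937767 112.50040959114553 [112.69798825 113.21581299 111.58909511]
blue [[346.12755365 205.67443929]]
terr [[356.24601186 241.04402489]]
red [[367.63297327 281.76736769]]
green [[380.44600389 328.17656062]]
```

```bash
cat >> h.py <<'E'
from scipy.spatial.transform import Rotation as Ro
def to(x,y,z,yaw):
    from bench import sensors
    s=sensors.sense(); R0=Ro.from_euler('xyz',s["tcp_rot"],degrees=True)
    d=R0.inv().apply(np.array([x,y,z])-s["tool_pos"]); w=(R0.inv()*Ro.from_euler('xyz',[180,0,yaw],degrees=True)).as_rotvec(degrees=True)
    print("t",round(float(s["time"]),2),"pos",s["tool_pos"].round(1),s["tcp_rot"].round(1),"gap",round(float(s["finger_gap"]),1),"F",s["ft_force"].round(1))
    print("move mm",d.round(1),"rot",w.round(2),"rows>=",max(np.linalg.norm(d)/50,np.linalg.norm(w)/8.59).round(1))
E
python3 -c "
from h import *
to(626.5,198,180,43)"
```

```text
t 0.15 pos [148.7 580.8 238.5] [-179.9   -0.   165.6] gap 85.3 F [-0.7 -0.1 -0.5]
move mm [-557.8 -252.2   58.8] rot [-6.0000e-02  9.0000e-02  1.2263e+02] rows>= 14.3
```

Emit:
{"fn": "move_arm", "kwargs": {
  "rows": [
    [[-0.558, -0.252, 0.059, 0, 0, 122.6], [-0.558, -0.252, 0.059, 0, 0, 122.6], [-0.558, -0.252, 0.059, 0, 0, 122.6], [-0.558, -0.252, 0.059, 0, 0, 122.6], [-0.558, -0.252, 0.059, 0, 0, 122.6], [-0.558, -0.252, 0.059, 0, 0, 122.6], [-0.558, -0.252, 0.059, 0, 0, 122.6], [-0.558, -0.252, 0.059, 0, 0, 122.6], [-0.558, -0.252, 0.059, 0, 0, 122.6], [-0.558, -0.252, 0.059, 0, 0, 122.6], [-0.558, -0.252, 0.059, 0, 0, 122.6], [-0.558, -0.252, 0.059, 0, 0, 122.6], [-0.558, -0.252, 0.059, 0, 0, 122.6], [-0.558, -0.252, 0.059, 0, 0, 122.6], [-0.558, -0.252, 0.059, 0, 0, 122.6], [-0.558, -0.252, 0.059, 0, 0, 122.6], [-0.558, -0.252, 0.059, 0, 0, 122.6], [-0.558, -0.252, 0.059, 0, 0, 122.6]]
  ],
  "grip": 1,
  "newtons": 25
}}

```text
time: 1.95
tool_pos: [626.7, 198.8, 180.2]
tcp_rot: [-180.0, 0.0, 43.1]
ft_force: [0.2, 0.7, 0.4]
finger_gap: 85.4
```

```bash
python3 - <<'E'
from h import *
from bench import viewer
import cv2
to(626.5,198,62,43)
s=viewer.snapshot("wrist"); cv2.imwrite("pics/w1.png",s["color"][:,:,::-1]); np.savez("w1.npz",**s)
s=viewer.snapshot("top"); cv2.imwrite("pics/t3.png",s["color"][:,:,::-1])
E
```

```text
t 1.95 pos [626.7 198.8 180.2] [-180.     0.    43.1] gap 85.4 F [0.2 0.7 0.4]
move mm [ -0.7   0.5 118.2] rot [-0.    0.01  0.12] rows>= 2.4
```

View pics/w1.png

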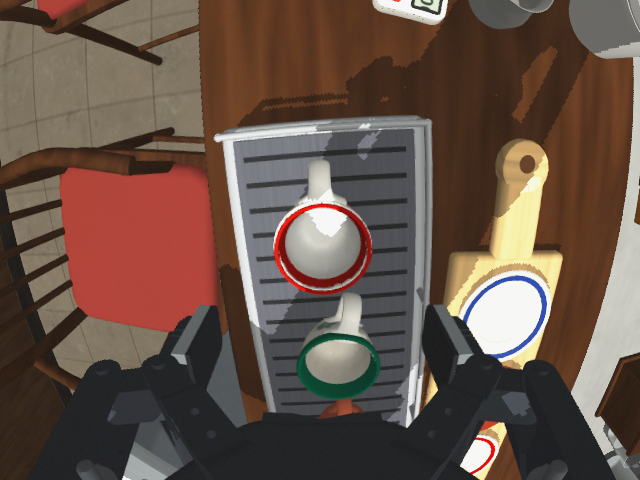

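Wrist view: red cup rim centre at about (323,248), centred between the pads (about 195 and 445), with its handle pointing straight up the image. I'll compare that with the prediction.

```bash
cat >> h.py <<'E'
def wray(c,u,v,z):
    K=c["camera_matrix"]; R,t=c["R"],c["t"]; o=-R.T@t
    x=(u-K[0,2])/K[0,0]; y=(v-K[1,2])/K[1,1]; th=np.hypot(x,y); d=R.T@np.array([np.sin(th)*x/th,np.sin(th)*y/th,np.cos(th)])
    return o+d*(z-o[2])/d[2]
def wcirc(c,pts,z):
    # least-squares circle from world ray points
    import numpy as np
    Q=np.array([wray(c,*p,z)[:2] for p in pts]); A=np.c_[2*Q,np.ones(len(Q))]; s=np.linalg.lstsq(A,(Q**2).sum(1),rcond=None)[0]
    return s[:2],np.sqrt(s[2]+s[0]**2+s[1]**2)
E
python3 - <<'E'
from h import *
c=dict(np.load("w1.npz"))
print(wcirc(c,[(273,245),(372,243),(323,204),(323,293)],94), wcirc(c,[(297,367),(380,365),(338,333),(338,399)],92))
print(wray(c,319,160,80),wray(c,350,294,80))
E
```

```text
(array([625.6755188 , 196.51147634]), np.float64(31.084691855053673)) (array([563.209823  , 121.10008523]), np.float64(32.281425468619815))
[664.66082989 236.16630933  80.        ] [610.77612286 155.67855423  80.        ]
```

Emit:
{"fn": "move_arm", "kwargs": {
  "rows": [
    [[-0.001, 0.001, 0.025, 0, 0, -1], [-0.002, 0.001, 0.06, 0, 0, -2], [-0.002, 0.001, 0.09, 0, 0, -2], [-0.002, 0.001, 0.109, 0, 0, -2], [-0.002, 0.001, 0.118, 0, 0, -2], [-0.002, 0.001, 0.118, 0, 0, -2], [-0.002, 0.001, 0.118, 0, 0, -2]]
  ]
}}

```text
time: 2.75
tool_pos: [626.9, 196.8, 63.6]
tcp_rot: [179.9, -0.1, 45.0]
ft_force: [-0.1, 0.4, -0.1]
finger_gap: 85.5
```

Emit:
{"fn": "move_arm", "kwargs": {
  "rows": [
    [[0, 0, 0, 0, 0, 0], [0, 0, 0, 0, 0, 0], [0, 0, 0, 0, 0, 0], [0, 0, 0, 0, 0, 0], [0, 0, 0, 0, 0, 0], [0, 0, 0, 0, 0, 0], [0, 0, 0, 0, 0, 0], [0, 0, 0, 0, 0, 0]]
  ],
  "grip": 0,
  "newtons": 25
}}

```text
time: 3.55
tool_pos: [627.3, 197.0, 64.4]
tcp_rot: [179.9, -0.2, 45.0]
ft_force: [-1.1, 0.4, 7.0]
finger_gap: 61.1
```

```bash
python3 - <<'E'
from h import *
from bench import viewer
import cv2
to(513.9,-159.4,180,43.4)
s=viewer.snapshot("wrist"); cv2.imwrite("pics/w2.png",s["color"][:,:,::-1]); np.savez("w2.npz",**s)
E
```

```text
t 3.55 pos [627.3 197.   64.4] [179.9  -0.2  45. ] gap 61.1 F [-1.1  0.4  7. ]
move mm [-332.1  171.8 -116.2] rot [ 0.08 -0.16  1.64] rows>= 7.8
```

View pics/w2.png

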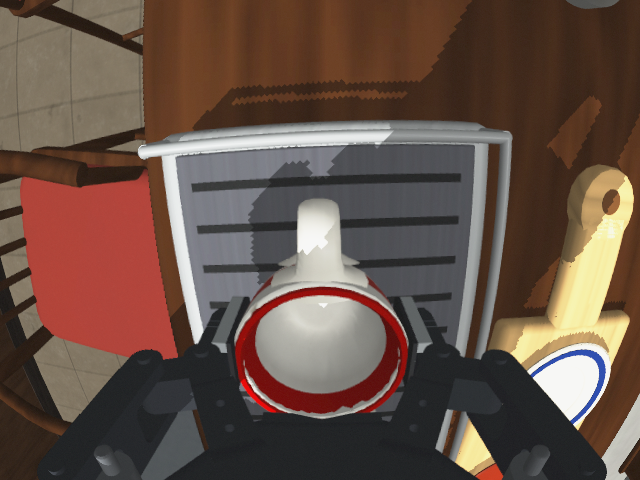

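Emit:
{"fn": "move_arm", "kwargs": {
  "rows": [
    [[0, 0, -0.006, 0, 0, 0], [0, 0, -0.02, 0, 0, 0], [0, 0, -0.042, 0, 0, 0], [0, 0, -0.07, 0, 0, 0], [-0.01, 0.005, -0.096, 0, 0, 0.4], [-0.03, 0.015, -0.112, 0, 0, 0.8], [-0.055, 0.028, -0.116, 0, 0, 1.6], [-0.085, 0.044, -0.116, 0, 0, 1.6], [-0.115, 0.06, -0.116, 0, 0, 1.6], [-0.145, 0.075, -0.116, 0, 0, 1.6], [-0.175, 0.09, -0.116, 0, 0, 1.6], [-0.205, 0.106, -0.116, 0, 0, 1.6], [-0.235, 0.122, -0.116, 0, 0, 1.6], [-0.265, 0.137, -0.116, 0, 0, 1.6], [-0.292, 0.151, -0.116, 0, 0, 1.6], [-0.314, 0.162, -0.116, 0, 0, 1.6], [-0.327, 0.169, -0.116, 0, 0, 1.6], [-0.332, 0.172, -0.116, 0, 0, 1.6], [-0.332, 0.172, -0.116, 0, 0, 1.6]]
  ]
}}

```text
time: 5.5
tool_pos: [513.3, -160.1, 178.7]
tcp_rot: [180.0, -0.0, 43.4]
ft_force: [-0.0, -0.2, -1.8]
finger_gap: 60.9
```

```bash
python3 - <<'E'
from h import *
from bench import viewer
import cv2
to(513.9,-159.4,49,43.4)
s=viewer.snapshot("wrist"); cv2.imwrite("pics/w3.png",s["color"][:,:,::-1]); np.savez("w3.npz",**s)
E
```

```text
t 5.5 pos [ 513.3 -160.1  178.7] [180.   -0.   43.4] gap 60.9 F [-0.  -0.2 -1.8]
move mm [ 9.000e-01 -1.000e-01  1.297e+02] rot [ 0.02 -0.02 -0.02] rows>= 2.6
```

View pics/w3.png

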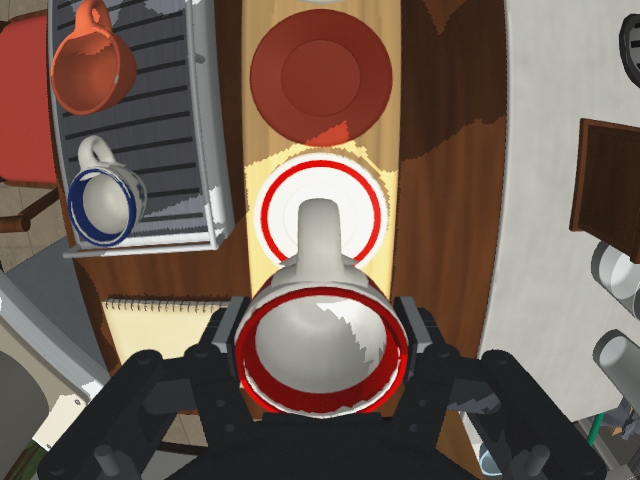

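```bash
python3 - <<'E'
from h import *
c=dict(np.load("w3.npz"))
print(wcirc(c,[(250,77),(392,77),(321,9),(321,147)],28)); print(wcirc(c,[(262,220),(384,220),(322,161)],26))
E
```

```text
(array([593.88897908, -83.90494378]), np.float64(53.80951283502144))
(array([ 511.74869598, -163.86314744]), np.float64(49.54323855794616))
```

Emit:
{"fn": "move_arm", "kwargs": {
  "rows": [
    [[0.0, 0, 0.02, 0, 0, 0], [0.001, 0, 0.045, 0, 0, 0], [0.001, 0, 0.072, 0, 0, 0], [0.001, 0, 0.096, 0, 0, 0], [0.001, 0, 0.112, 0, 0, 0], [0.001, 0, 0.121, 0, 0, 0], [0.001, 0, 0.126, 0, 0, 0], [0.001, 0, 0.128, 0, 0, 0], [0.001, 0, 0.129, 0, 0, 0], [0.001, 0, 0.129, 0, 0, 0]]
  ]
}}

```text
time: 6.55
tool_pos: [514.5, -159.4, 50.1]
tcp_rot: [179.9, -0.0, 43.4]
ft_force: [0.8, 0.5, -1.2]
finger_gap: 61.2
```

Emit:
{"fn": "move_arm", "kwargs": {
  "rows": [
    [[-0.002, 0, 0.001, 0, 0, 0], [-0.002, 0, 0.002, 0, 0, 0], [-0.002, 0, 0.003, 0, 0, 0], [-0.002, 0, 0.003, 0, 0, 0]]
  ]
}}

```text
time: 6.95
tool_pos: [512.6, -160.7, 46.5]
tcp_rot: [180.0, -0.0, 43.4]
ft_force: [-0.4, -0.2, 0.2]
finger_gap: 61.1
```

Emit:
{"fn": "move_arm", "kwargs": {
  "rows": [
    [[0, 0, 0.001, 0, 0, 0], [0, 0, 0.001, 0, 0, 0]]
  ]
}}

```text
time: 7.15
tool_pos: [512.9, -160.6, 46.4]
tcp_rot: [180.0, -0.0, 43.4]
ft_force: [-3.7, 2.6, 10.1]
finger_gap: 61.0
```

Emit:
{"fn": "move_arm", "kwargs": {
  "rows": [
    [[0, 0, 0, 0, 0, 0], [0, 0, 0, 0, 0, 0], [0, 0, 0, 0, 0, 0], [0, 0, 0, 0, 0, 0], [0, 0, 0, 0, 0, 0]]
  ],
  "grip": 1
}}

```text
time: 7.65
tool_pos: [512.4, -160.6, 45.2]
tcp_rot: [-180.0, 0.0, 43.4]
ft_force: [-0.7, -0.7, -1.0]
finger_gap: 85.2
```

Emit:
{"fn": "move_arm", "kwargs": {
  "rows": [
    [[0, 0, -0.01, 0, 0, 0], [0, 0, -0.035, 0, 0, 0], [0, 0, -0.075, 0, 0, 0], [0, 0, -0.11, 0, 0, 0], [0, 0, -0.13, 0, 0, 0]]
  ]
}}

```text
time: 8.15
tool_pos: [513.9, -161.2, 179.8]
tcp_rot: [179.7, -0.1, 43.4]
ft_force: [1.3, -0.3, 0.2]
finger_gap: 85.4
```

```bash
python3 - <<'E'
from h import *
from bench import viewer
import cv2
to(562.5,121.5,180,35)
s=viewer.snapshot("wrist"); cv2.imwrite("pics/w4.png",s["color"][:,:,::-1]); np.savez("w4.npz",**s)
E
```

```text
t 8.15 pos [ 513.9 -161.2  179.8] [ 1.797e+02 -1.000e-01  4.340e+01] gap 85.4 F [ 1.3 -0.3  0.2]
move mm [ 229.7 -171.8   -0.5] rot [ 0.26 -0.14  8.43] rows>= 5.7
```

View pics/w4.png

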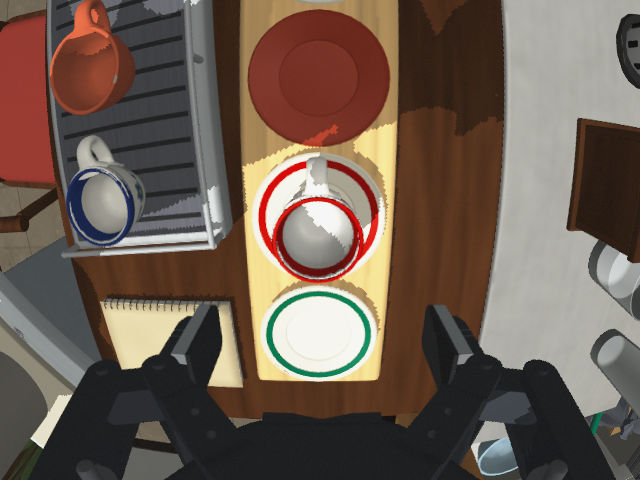

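The red cup stands in the red saucer, with its rim at about (318,239), the saucer at about (320,215), and the handle pointing up the row. I'll check the centring by projection.

```bash
python3 - <<'E'
from h import *
c=dict(np.load("w4.npz"))
print("cup",wcirc(c,[(273,240),(362,240),(318,196),(318,284)],76))
print("red saucer",wcirc(c,[(253,213),(386,213),(319,153),(319,277)],28))
print("green",wcirc(c,[(260,334),(379,334),(319,285),(319,383)],28))
print("terr",wcirc(c,[(248,77),(390,77),(320,9),(320,147)],28))
E
```

```text
cup (array([ 510.56553102, -161.65572123]), np.float64(31.163991532701132))
red saucer (array([ 513.8560996 , -160.48753904]), np.float64(52.90537991376019))
green (array([ 430.00149368, -239.62215209]), np.float64(55.413555660286946))
terr (array([594.11239367, -84.012309  ]), np.float64(54.069790324177006))
```

Emit:
{"fn": "move_arm", "kwargs": {
  "rows": [
    [[0.229, -0.172, 0, 0.2, 0, 8.4], [0.229, -0.172, 0, 0.2, 0, 8.4], [0.229, -0.172, 0, 0.2, 0, 8.4], [0.229, -0.172, 0, 0.2, 0, 8.4], [0.229, -0.172, 0, 0.2, 0, 8.4], [0.229, -0.172, 0, 0.2, 0, 8.4], [0.229, -0.172, 0, 0.2, 0, 8.4], [0.229, -0.172, 0, 0.2, 0, 8.4]]
  ]
}}

```text
time: 9.0
tool_pos: [560.4, 122.7, 175.5]
tcp_rot: [-179.8, 0.0, 35.2]
ft_force: [-0.8, 0.3, -0.0]
finger_gap: 85.2
```

```bash
python3 - <<'E'
from h import *
from bench import viewer
import cv2
to(562.5,121.5,61,35)
s=viewer.snapshot("wrist"); cv2.imwrite("pics/w5.png",s["color"][:,:,::-1]); np.savez("w5.npz",**s)
E
```

```text
t 9.0 pos [560.4 122.7 175.5] [-179.8    0.    35.2] gap 85.2 F [-0.8  0.3 -0. ]
move mm [  1.1   2.6 114.5] rot [-0.18  0.03  0.17] rows>= 2.3
```

View pics/w5.png

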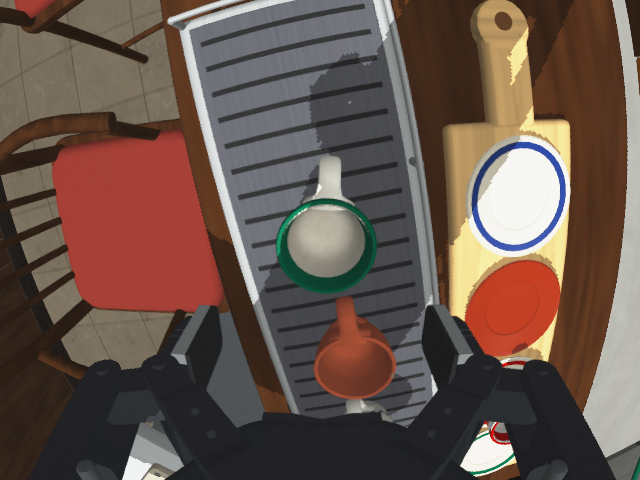

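Green rim centre is about (327,245), with the handle's outer end at about (330,157). Terracotta's rim is about (355,368), with its handle end at about (344,297).

```bash
python3 - <<'E'
from h import *
c=dict(np.load("w5.npz"))
g,_=wcirc(c,[(277,246),(377,243),(327,198),(327,293)],92); h=wray(c,330,158,84)[:2]-g
print(g,_,np.degrees(np.arctan2(h[1],h[0])),np.hypot(*h))
g,_=wcirc(c,[(315,367),(395,367),(356,334),(356,399)],91); h=wray(c,344,299,80)[:2]-g
print(g,_,np.degrees(np.arctan2(h[1],h[0])),np.hypot(*h))
to(562,121,62,34)
E
```

```text
[562.79056796 120.05282797] 31.693525824085413 33.50631096020228 55.14397652809026
[495.56386622  45.9800622 ] 31.17649676155918 45.099941000399824 55.421549597145784
t 9.05 pos [560.3 121.6 175.5] [-179.8    0.    35.1] gap 85.7 F [ 0.3  0.3 -0.4]
move mm [  1.1   1.8 113.4] rot [-0.18  0.04  1.08] rows>= 2.3
```

Emit:
{"fn": "move_arm", "kwargs": {
  "rows": [
    [[0.001, 0.002, 0.025, -0.2, 0, 1], [0.001, 0.002, 0.06, -0.2, 0, 2], [0.001, 0.002, 0.09, -0.2, 0, 2], [0.001, 0.002, 0.106, -0.2, 0, 2], [0.001, 0.002, 0.113, -0.2, 0, 2], [0.001, 0.002, 0.113, -0.2, 0, 2], [0.001, 0.002, 0.113, -0.2, 0, 2]]
  ]
}}

```text
time: 9.75
tool_pos: [563.4, 120.8, 64.0]
tcp_rot: [179.9, -0.1, 33.0]
ft_force: [0.6, 0.5, -0.3]
finger_gap: 85.4
```

Emit:
{"fn": "move_arm", "kwargs": {
  "rows": [
    [[0, 0, 0, 0, 0, 0], [0, 0, 0, 0, 0, 0], [0, 0, 0, 0, 0, 0], [0, 0, 0, 0, 0, 0], [0, 0, 0, 0, 0, 0], [0, 0, 0, 0, 0, 0], [0, 0, 0, 0, 0, 0], [0, 0, 0, 0, 0, 0]]
  ],
  "grip": 0,
  "newtons": 25
}}

```text
time: 10.55
tool_pos: [563.4, 121.2, 64.1]
tcp_rot: [179.9, -0.1, 33.0]
ft_force: [-1.3, -1.1, 5.9]
finger_gap: 60.4
```

```bash
python3 - <<'E'
from h import *
from bench import viewer
import cv2
to(431.5,-237.5,180,43.4)
s=viewer.snapshot("wrist"); cv2.imwrite("pics/w6.png",s["color"][:,:,::-1]); np.savez("w6.npz",**s)
E
```

```text
t 10.55 pos [563.4 121.2  64.1] [ 1.799e+02 -1.000e-01  3.300e+01] gap 60.4 F [-1.3 -1.1  5.9]
move mm [-305.9  228.9 -116.2] rot [  0.08  -0.11 -10.36] rows>= 8.0
```

View pics/w6.png

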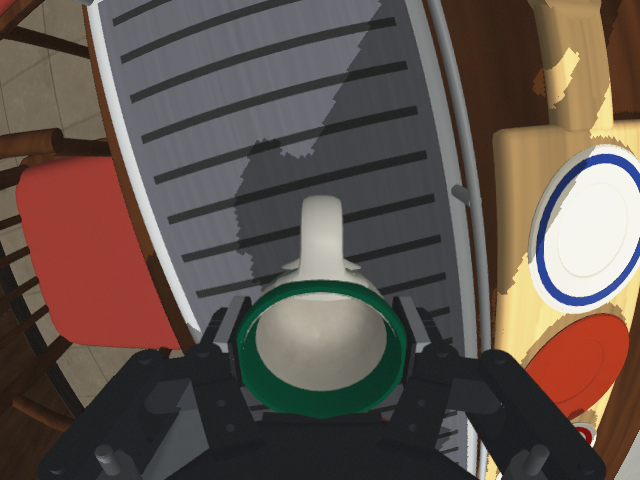

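The green cup is gripped and its handle is aligned with the tool, at (322,215).

Emit:
{"fn": "move_arm", "kwargs": {
  "rows": [
    [[0, 0, -0.006, 0, 0, 0], [0, 0, -0.02, 0, 0, 0], [0, 0, -0.042, 0, 0, 0], [0, 0, -0.07, 0, 0, 0], [-0.01, 0.007, -0.096, 0, 0, -0.5], [-0.03, 0.022, -0.112, 0, 0, -1.5], [-0.054, 0.04, -0.116, 0, 0, -2.5], [-0.08, 0.06, -0.116, 0, 0, -3.5], [-0.107, 0.08, -0.116, 0, 0, -4.5], [-0.134, 0.1, -0.116, 0, 0, -5.5], [-0.161, 0.12, -0.116, 0, 0, -6.5], [-0.188, 0.14, -0.116, 0, 0, -7.5], [-0.214, 0.16, -0.116, 0, 0, -8.5], [-0.24, 0.18, -0.116, 0, 0, -9.4], [-0.265, 0.198, -0.116, 0, 0, -10], [-0.286, 0.214, -0.116, 0, 0, -10.4], [-0.3, 0.225, -0.116, 0, 0, -10.4], [-0.306, 0.229, -0.116, 0, 0, -10.4], [-0.306, 0.229, -0.116, 0, 0, -10.4]]
  ]
}}

```text
time: 12.5
tool_pos: [430.4, -238.3, 179.2]
tcp_rot: [180.0, 0.0, 43.3]
ft_force: [0.7, -0.1, 0.1]
finger_gap: 60.2
```

```bash
python3 - <<'E'
from h import *
to(431.5,-237.5,49,43.4)
E
```

```text
t 12.5 pos [ 430.4 -238.3  179.2] [180.    0.   43.3] gap 60.2 F [ 0.7 -0.1  0.1]
move mm [1.400e+00 1.000e-01 1.302e+02] rot [ 0.04  0.01 -0.05] rows>= 2.6
```

Emit:
{"fn": "move_arm", "kwargs": {
  "rows": [
    [[0.0, 0, 0.02, 0, 0, 0], [0.001, 0, 0.045, 0, 0, 0], [0.001, 0, 0.072, 0, 0, 0], [0.001, 0, 0.096, 0, 0, 0], [0.001, 0, 0.112, 0, 0, 0], [0.001, 0, 0.121, 0, 0, 0], [0.001, 0, 0.126, 0, 0, 0], [0.001, 0, 0.129, 0, 0, 0], [0.001, 0, 0.13, 0, 0, 0], [0.001, 0, 0.131, 0, 0, 0], [0.001, 0, 0.132, 0, 0, 0], [0.001, 0, 0.132, 0, 0, 0]]
  ]
}}

```text
time: 13.7
tool_pos: [431.4, -237.3, 46.7]
tcp_rot: [180.0, 0.0, 43.4]
ft_force: [0.8, -0.4, -1.2]
finger_gap: 59.9
```

Emit:
{"fn": "move_arm", "kwargs": {
  "rows": [
    [[0, 0, 0.001, 0, 0, 0], [0, 0, 0.001, 0, 0, 0]]
  ]
}}

```text
time: 13.9
tool_pos: [431.4, -237.4, 46.1]
tcp_rot: [180.0, 0.0, 43.4]
ft_force: [-2.2, 0.8, 4.6]
finger_gap: 60.0
```

Contact (4.6 N). Release and rise.

Emit:
{"fn": "move_arm", "kwargs": {
  "rows": [
    [[0, 0, 0, 0, 0, 0], [0, 0, 0, 0, 0, 0], [0, 0, 0, 0, 0, 0], [0, 0, 0, 0, 0, 0], [0, 0, 0, 0, 0, 0]]
  ],
  "grip": 1
}}

```text
time: 14.4
tool_pos: [431.2, -237.1, 45.4]
tcp_rot: [-180.0, 0.0, 43.4]
ft_force: [0.3, 0.1, -0.2]
finger_gap: 85.3
```

Emit:
{"fn": "move_arm", "kwargs": {
  "rows": [
    [[0, 0, -0.01, 0, 0, 0], [0, 0, -0.035, 0, 0, 0], [0, 0, -0.075, 0, 0, 0], [0, 0, -0.11, 0, 0, 0], [0, 0, -0.13, 0, 0, 0], [0, 0, -0.13, 0, 0, 0]]
  ]
}}

```text
time: 15.0
tool_pos: [433.4, -238.5, 180.4]
tcp_rot: [179.6, -0.1, 43.4]
ft_force: [0.4, -0.4, -0.2]
finger_gap: 85.9
```

```bash
python3 - <<'E'
from h import *
from bench import viewer
import cv2
to(494.7,45.8,176,45.5)
s=viewer.snapshot("wrist"); cv2.imwrite("pics/w7.png",s["color"][:,:,::-1]); np.savez("w7.npz",**s)
E
```

```text
t 15.0 pos [ 433.4 -238.5  180.4] [ 1.796e+02 -1.000e-01  4.340e+01] gap 85.9 F [ 0.4 -0.4 -0.2]
move mm [ 240.  -164.4    3.5] rot [ 0.44 -0.07 -2.07] rows>= 5.8
```

View pics/w7.png

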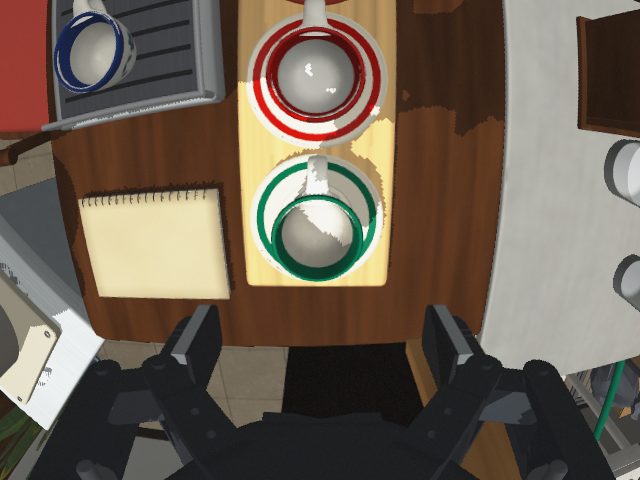

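Green cup is seated in the green saucer with its rim at (318,238), and red is still seated at (316,76). Terracotta is next.

Emit:
{"fn": "move_arm", "kwargs": {
  "rows": [
    [[0.24, -0.164, 0, 0, 0, -2], [0.24, -0.164, 0, 0, 0, -2], [0.24, -0.164, 0, 0, 0, -2], [0.24, -0.164, 0, 0, 0, -2], [0.24, -0.164, 0, 0, 0, -2], [0.24, -0.164, 0, 0, 0, -2], [0.24, -0.164, 0, 0, 0, -2], [0.24, -0.164, 0, 0, 0, -2], [0.24, -0.164, 0, 0, 0, -2]]
  ]
}}

```text
time: 15.95
tool_pos: [492.1, 46.3, 174.3]
tcp_rot: [-179.9, 0.1, 45.4]
ft_force: [-0.1, -0.2, -0.2]
finger_gap: 85.1
```

```bash
python3 - <<'E'
from h import *
from bench import viewer
import cv2
to(495,45.8,61,45.5)
s=viewer.snapshot("wrist"); cv2.imwrite("pics/w8.png",s["color"][:,:,::-1]); np.savez("w8.npz",**s)
E
```

```text
t 15.95 pos [492.1  46.3 174.3] [-1.799e+02  1.000e-01  4.540e+01] gap 85.1 F [-0.1 -0.2 -0.2]
move mm [  1.9   2.6 113.3] rot [-0.06  0.11 -0.09] rows>= 2.3
```

View pics/w8.png

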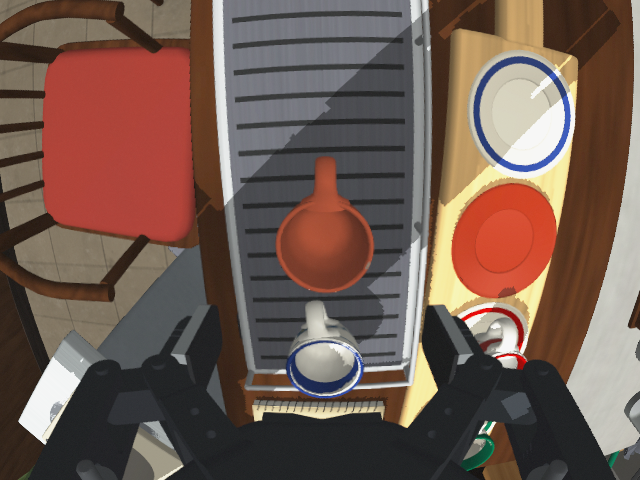

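```bash
python3 - <<'E'
from h import *
c=dict(np.load("w8.npz"))
g,_=wcirc(c,[(276,245),(374,245),(325,199),(325,293)],91); h=wray(c,326,159,83)[:2]-g
print(g,_,np.degrees(np.arctan2(h[1],h[0])),np.hypot(*h))
g,_=wcirc(c,[(286,369),(364,369),(325,339),(325,398)],89); h=wray(c,316,303,80)[:2]-g
print(g,_,np.degrees(np.arctan2(h[1],h[0])),np.hypot(*h))
print("blue sauc",wcirc(c,[(468,115),(577,112),(526,51),(521,177)],28))
E
```

```text
[493.85768525  44.641672  ] 31.213845484508003 44.9139850635931 54.7918658102
[424.42339679 -26.49778486] 29.38857713404153 52.31340776499279 54.431770341738336
blue sauc (array([677.36389973,  -6.71551486]), np.float64(54.24563842202145))
```

Emit:
{"fn": "move_arm", "kwargs": {
  "rows": [
    [[0.001, 0.002, 0.025, 0, 0, 0], [0.001, 0.002, 0.06, 0, 0, 0.4], [0.001, 0.002, 0.09, 0, 0, 0.4], [0.001, 0.002, 0.105, 0, 0, 0.4], [0.001, 0.002, 0.112, 0, 0, 0.4], [0.001, 0.002, 0.112, 0, 0, 0.4], [0.001, 0.002, 0.112, 0, 0, 0.4]]
  ]
}}

```text
time: 16.7
tool_pos: [495.6, 45.7, 64.3]
tcp_rot: [179.9, -0.0, 45.0]
ft_force: [0.3, 0.4, 0.1]
finger_gap: 85.5
```

Emit:
{"fn": "move_arm", "kwargs": {
  "rows": [
    [[0, 0, 0, 0, 0, 0], [0, 0, 0, 0, 0, 0], [0, 0, 0, 0, 0, 0], [0, 0, 0, 0, 0, 0], [0, 0, 0, 0, 0, 0], [0, 0, 0, 0, 0, 0], [0, 0, 0, 0, 0, 0], [0, 0, 0, 0, 0, 0]]
  ],
  "grip": 0,
  "newtons": 25
}}

```text
time: 17.5
tool_pos: [496.1, 46.4, 65.0]
tcp_rot: [179.9, -0.1, 45.0]
ft_force: [-1.6, 0.3, 5.5]
finger_gap: 60.7
```

```bash
python3 - <<'E'
from h import *
from bench import viewer
import cv2
to(595.2,-82.8,180,43.4)
s=viewer.snapshot("wrist"); cv2.imwrite("pics/w9.png",s["color"][:,:,::-1])
E
```

```text
t 17.5 pos [496.1  46.4  65. ] [ 1.799e+02 -1.000e-01  4.500e+01] gap 60.7 F [-1.6  0.3  5.5]
move mm [ -21.2  161.7 -114.8] rot [ 0.1  -0.08  1.65] rows>= 4.0
```

View pics/w9.png

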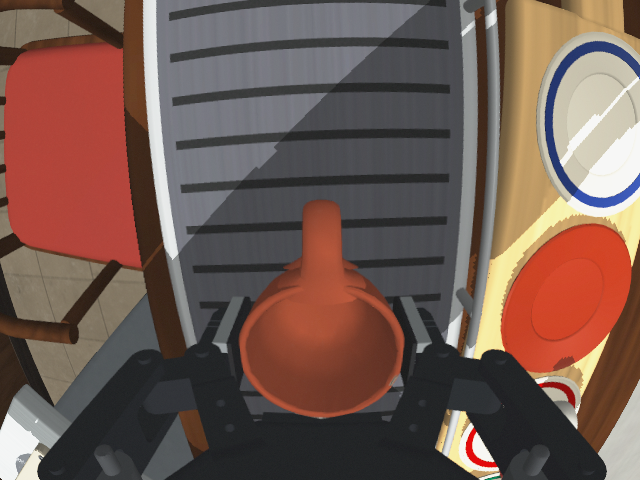

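Emit:
{"fn": "move_arm", "kwargs": {
  "rows": [
    [[0, 0, -0.006, 0, 0, 0], [0, 0, -0.02, 0, 0, 0], [0, 0, -0.042, 0, 0, 0], [0, 0, -0.07, 0, 0, 0], [-0.001, 0.008, -0.096, 0, 0, 0.4], [-0.003, 0.024, -0.112, 0, 0, 0.8], [-0.006, 0.046, -0.115, 0, 0, 1.6], [-0.009, 0.072, -0.115, 0, 0, 1.6], [-0.012, 0.098, -0.115, 0, 0, 1.6], [-0.015, 0.123, -0.115, 0, 0, 1.6], [-0.018, 0.144, -0.115, 0, 0, 1.6], [-0.02, 0.157, -0.115, 0, 0, 1.6], [-0.02, 0.162, -0.115, 0, 0, 1.6], [-0.02, 0.162, -0.115, 0, 0, 1.6]]
  ]
}}

```text
time: 18.95
tool_pos: [595.5, -82.3, 178.6]
tcp_rot: [-180.0, 0.0, 43.4]
ft_force: [-0.2, 0.6, -1.3]
finger_gap: 60.8
```

```bash
python3 - <<'E'
from h import *
to(595.5,-82.5,49,43.4)
E
```

```text
t 18.95 pos [595.5 -82.3 178.6] [-180.     0.    43.4] gap 60.8 F [-0.2  0.6 -1.3]
move mm [-1.000e-01  2.000e-01  1.296e+02] rot [-0.01  0.01  0.01] rows>= 2.6
```

Emit:
{"fn": "move_arm", "kwargs": {
  "rows": [
    [[0.0, 0, 0.02, 0, 0, 0], [0, 0, 0.045, 0, 0, 0], [0, 0, 0.072, 0, 0, 0], [0, 0, 0.096, 0, 0, 0], [0, 0, 0.112, 0, 0, 0], [0, 0, 0.121, 0, 0, 0], [0, 0, 0.126, 0, 0, 0], [0, 0, 0.128, 0, 0, 0], [0, 0, 0.129, 0, 0, 0], [0, 0, 0.13, 0, 0, 0], [0, 0, 0.131, 0, 0, 0], [0, 0, 0.131, 0, 0, 0]]
  ]
}}

```text
time: 20.15
tool_pos: [595.6, -82.4, 47.6]
tcp_rot: [180.0, 0.0, 43.4]
ft_force: [-0.7, -0.2, -0.8]
finger_gap: 60.7
```

Emit:
{"fn": "move_arm", "kwargs": {
  "rows": [
    [[0, 0, 0.001, 0, 0, 0], [0, 0, 0.001, 0, 0, 0]]
  ]
}}

```text
time: 20.35
tool_pos: [595.8, -82.3, 47.1]
tcp_rot: [180.0, -0.0, 43.4]
ft_force: [-1.2, 0.7, 3.5]
finger_gap: 60.7
```

Emit:
{"fn": "move_arm", "kwargs": {
  "rows": [
    [[0, 0, 0, 0, 0, 0], [0, 0, 0, 0, 0, 0], [0, 0, 0, 0, 0, 0], [0, 0, 0, 0, 0, 0], [0, 0, 0, 0, 0, 0]]
  ],
  "grip": 1
}}

```text
time: 20.85
tool_pos: [595.3, -82.3, 46.2]
tcp_rot: [-180.0, 0.0, 43.4]
ft_force: [0.0, -0.6, -0.3]
finger_gap: 85.3
```

Emit:
{"fn": "move_arm", "kwargs": {
  "rows": [
    [[0, 0, -0.01, 0, 0, 0], [0, 0, -0.035, 0, 0, 0], [0, 0, -0.075, 0, 0, 0], [0, 0, -0.11, 0, 0, 0], [0, 0, -0.13, 0, 0, 0], [0, 0, -0.13, 0, 0, 0]]
  ]
}}

```text
time: 21.45
tool_pos: [598.0, -82.9, 181.9]
tcp_rot: [179.6, -0.2, 43.4]
ft_force: [0.2, 0.1, 0.1]
finger_gap: 85.6
```

```bash
python3 - <<'E'
from h import *
from bench import viewer
import cv2
to(424.7,-25.7,176,52.5)
s=viewer.snapshot("wrist"); cv2.imwrite("pics/w10.png",s["color"][:,:,::-1]); np.savez("w10.npz",**s)
E
```

```text
t 21.45 pos [598.  -82.9 181.9] [179.6  -0.2  43.4] gap 85.6 F [0.2 0.1 0.1]
move mm [ -86.6 -160.7    4.5] rot [ 0.41 -0.22 -9.07] rows>= 3.7
```

View pics/w10.png

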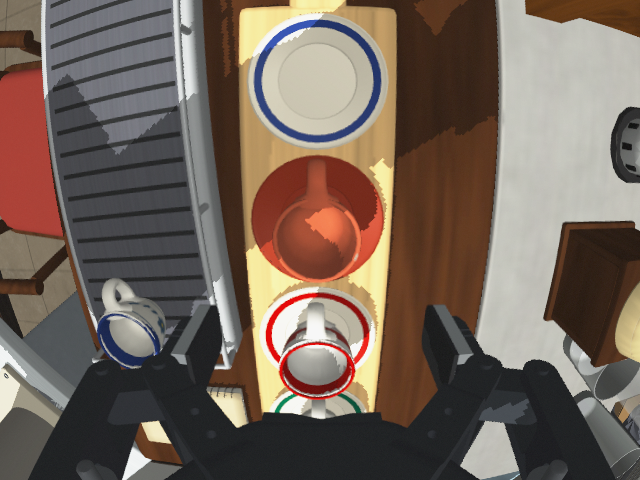

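Terracotta cup is seated with its rim at about (317,238), and the blue saucer at (318,80) is empty. Blue cup is next.

Emit:
{"fn": "move_arm", "kwargs": {
  "rows": [
    [[-0.086, -0.16, 0, 0, 0, -9], [-0.086, -0.16, 0, 0, 0, -9], [-0.086, -0.16, 0, 0, 0, -9], [-0.086, -0.16, 0, 0, 0, -9], [-0.086, -0.16, 0, 0, 0, -9], [-0.086, -0.16, 0, 0, 0, -9], [-0.086, -0.16, 0, 0, 0, -9]]
  ]
}}

```text
time: 22.2
tool_pos: [423.4, -25.4, 176.1]
tcp_rot: [-180.0, 0.0, 52.4]
ft_force: [0.4, -0.5, 1.0]
finger_gap: 85.2
```

```bash
python3 - <<'E'
from h import *
from bench import viewer
import cv2
to(424.7,-25.7,60,52.5)
s=viewer.snapshot("wrist"); cv2.imwrite("pics/w11.png",s["color"][:,:,::-1]); np.savez("w11.npz",**s)
E
```

```text
t 22.2 pos [423.4 -25.4 176.1] [-180.     0.    52.4] gap 85.2 F [ 0.4 -0.5  1. ]
move mm [  0.7   1.2 116.1] rot [-0.01  0.02 -0.07] rows>= 2.3
```

View pics/w11.png

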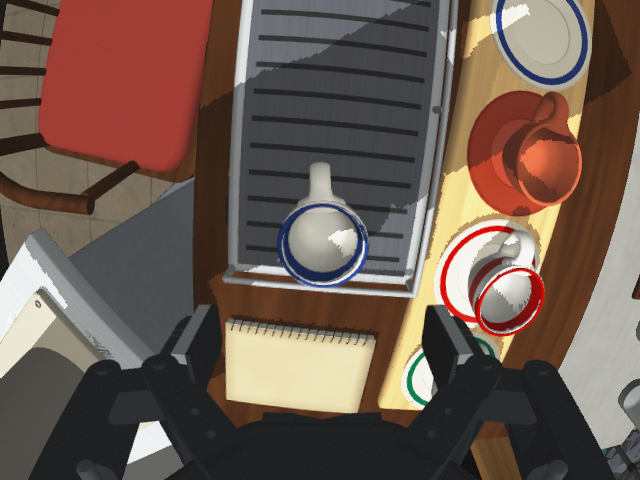

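```bash
python3 - <<'E'
from h import *
c=dict(np.load("w11.npz"))
g,_=wcirc(c,[(277,245),(369,245),(323,201),(323,288)],89); h=wray(c,320,165,81)[:2]-g
print(g,_,np.degrees(np.arctan2(h[1],h[0])),np.hypot(*h))
to(424.6,-26.2,60,54)
E
```

```text
[424.36094322 -26.20667724] 29.477819741125025 54.59386702744741 50.72596674076975
t 22.25 pos [423.5 -25.5 176.2] [-180.     0.    52.4] gap 85.3 F [ 0.5  0.3 -0.5]
move mm [  0.2   1.3 116.2] rot [-0.01  0.03 -1.58] rows>= 2.3
```

Emit:
{"fn": "move_arm", "kwargs": {
  "rows": [
    [[0, 0.001, 0.025, 0, 0, -1], [0, 0.001, 0.06, 0, 0, -2], [0, 0.001, 0.09, 0, 0, -2], [0, 0.001, 0.108, 0, 0, -2], [0, 0.001, 0.115, 0, 0, -2], [0, 0.001, 0.115, 0, 0, -2], [0, 0.001, 0.115, 0, 0, -2]]
  ]
}}

```text
time: 22.95
tool_pos: [424.7, -26.1, 62.2]
tcp_rot: [180.0, -0.0, 54.4]
ft_force: [-0.1, -0.7, 0.4]
finger_gap: 85.3
```

Emit:
{"fn": "move_arm", "kwargs": {
  "rows": [
    [[0, 0, 0, 0, 0, 0], [0, 0, 0, 0, 0, 0], [0, 0, 0, 0, 0, 0], [0, 0, 0, 0, 0, 0], [0, 0, 0, 0, 0, 0], [0, 0, 0, 0, 0, 0], [0, 0, 0, 0, 0, 0], [0, 0, 0, 0, 0, 0]]
  ],
  "grip": 0,
  "newtons": 25
}}

```text
time: 23.75
tool_pos: [424.6, -25.9, 62.7]
tcp_rot: [179.9, -0.0, 54.4]
ft_force: [-1.0, 0.7, 5.5]
finger_gap: 56.3
```

```bash
python3 - <<'E'
from h import *
from bench import viewer
import cv2
to(677.4,-5,180,43.4)
s=viewer.snapshot("wrist"); cv2.imwrite("pics/w12.png",s["color"][:,:,::-1])
E
```

```text
t 23.75 pos [424.6 -25.9  62.7] [179.9  -0.   54.4] gap 56.3 F [-1.   0.7  5.5]
move mm [ 164.1  193.7 -116.9] rot [ 0.09 -0.05 11.03] rows>= 5.6
```

View pics/w12.png

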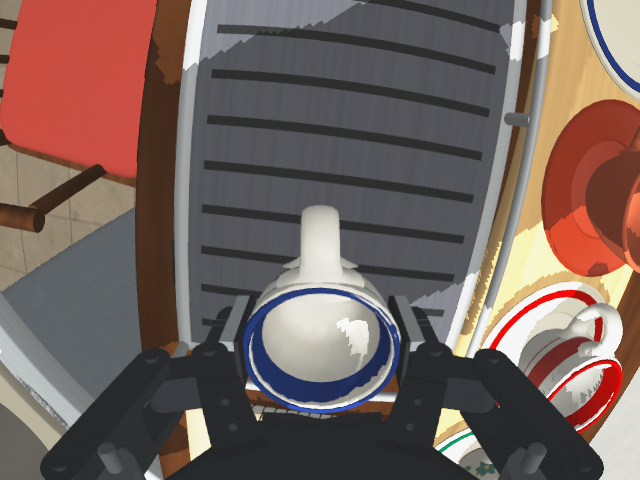

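Emit:
{"fn": "move_arm", "kwargs": {
  "rows": [
    [[0, 0, -0.006, 0, 0, 0], [0, 0, -0.02, 0, 0, 0], [0, 0, -0.042, 0, 0, 0], [0, 0, -0.07, 0, 0, 0], [0.006, 0.007, -0.096, 0, 0, 0.5], [0.018, 0.021, -0.112, 0, 0, 1.5], [0.034, 0.04, -0.117, 0, 0, 3], [0.051, 0.06, -0.117, 0, 0, 4.5], [0.068, 0.08, -0.117, 0, 0, 6], [0.085, 0.1, -0.117, 0, 0, 7.5], [0.102, 0.12, -0.117, 0, 0, 9], [0.119, 0.14, -0.117, 0, 0, 10], [0.136, 0.16, -0.117, 0, 0, 11], [0.15, 0.177, -0.117, 0, 0, 11], [0.16, 0.189, -0.117, 0, 0, 11], [0.164, 0.194, -0.117, 0, 0, 11], [0.164, 0.194, -0.117, 0, 0, 11]]
  ]
}}

```text
time: 25.5
tool_pos: [677.1, -5.3, 178.2]
tcp_rot: [-180.0, 0.0, 43.4]
ft_force: [-0.8, 0.2, -1.0]
finger_gap: 56.4
```

```bash
python3 - <<'E'
from h import *
to(677.4,-5,47,43.4)
E
```

```text
t 25.5 pos [677.1  -5.3 178.2] [-180.     0.    43.4] gap 56.4 F [-0.8  0.2 -1. ]
move mm [  0.4   0.  131.2] rot [-0.01  0.03  0.04] rows>= 2.6
```

Emit:
{"fn": "move_arm", "kwargs": {
  "rows": [
    [[0.0, 0, 0.02, 0, 0, 0], [0, 0, 0.045, 0, 0, 0], [0, 0, 0.072, 0, 0, 0], [0, 0, 0.096, 0, 0, 0], [0, 0, 0.112, 0, 0, 0], [0, 0, 0.121, 0, 0, 0], [0, 0, 0.126, 0, 0, 0], [0, 0, 0.129, 0, 0, 0], [0, 0, 0.131, 0, 0, 0], [0, 0, 0.132, 0, 0, 0], [0, 0, 0.133, 0, 0, 0], [0, 0, 0.133, 0, 0, 0]]
  ]
}}

```text
time: 26.7
tool_pos: [677.1, -5.3, 45.6]
tcp_rot: [180.0, -0.0, 43.4]
ft_force: [-0.4, -0.5, -2.0]
finger_gap: 56.4
```

Emit:
{"fn": "move_arm", "kwargs": {
  "rows": [
    [[0, 0, 0.001, 0, 0, 0], [0, 0, 0.001, 0, 0, 0]]
  ]
}}

```text
time: 26.9
tool_pos: [677.3, -5.3, 44.9]
tcp_rot: [180.0, -0.0, 43.4]
ft_force: [-0.6, -0.2, 2.4]
finger_gap: 56.5
```

Emit:
{"fn": "move_arm", "kwargs": {
  "rows": [
    [[0, 0, 0, 0, 0, 0], [0, 0, 0, 0, 0, 0], [0, 0, 0, 0, 0, 0], [0, 0, 0, 0, 0, 0], [0, 0, 0, 0, 0, 0]]
  ],
  "grip": 1
}}

```text
time: 27.4
tool_pos: [676.9, -5.3, 44.2]
tcp_rot: [-180.0, 0.0, 43.4]
ft_force: [-0.2, -0.3, 0.1]
finger_gap: 85.5
```

Emit:
{"fn": "move_arm", "kwargs": {
  "rows": [
    [[0, 0, -0.01, 0, 0, 0], [0, 0, -0.035, 0, 0, 0], [0, 0, -0.075, 0, 0, 0], [0, 0, -0.11, 0, 0, 0], [0, 0, -0.14, 0, 0, 0], [-0.03, -0.03, -0.17, 0, 0, 0], [-0.06, -0.06, -0.19, 0, 0, 0], [-0.1, -0.1, -0.2, 0, 0, 0], [-0.14, -0.14, -0.2, 0, 0, 0], [-0.16, -0.16, -0.2, 0, 0, 0], [-0.16, -0.18, -0.2, 0, 0, 0], [-0.16, -0.18, -0.2, 0, 0, 0], [-0.16, -0.18, -0.2, 0, 0, 0]]
  ]
}}

```text
time: 28.7
tool_pos: [437.5, 15.4, 245.4]
tcp_rot: [179.9, -0.1, 43.5]
ft_force: [0.5, -0.1, 0.3]
finger_gap: 85.5
```

```bash
python3 - <<'E'
from h import *
from bench import viewer
import cv2
for n in ["wrist","top","scene"]:
    s=viewer.snapshot(n); cv2.imwrite(f"pics/{n}9.png",s["color"][:,:,::-1]); np.savez(n+"9.npz",**s)
a=cv2.imread("pics/scene9.png"); b=cv2.imread("pics/top9.png")
cv2.imwrite("pics/f.png",np.hstack([cv2.resize(a[150:370,300:430],None,fx=2.6,fy=2.6,interpolation=cv2.INTER_CUBIC),cv2.resize(b[120:340,240:440],(400,572),interpolation=cv2.INTER_CUBIC)]))
E
```

```text
(no output)
```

View pics/f.png

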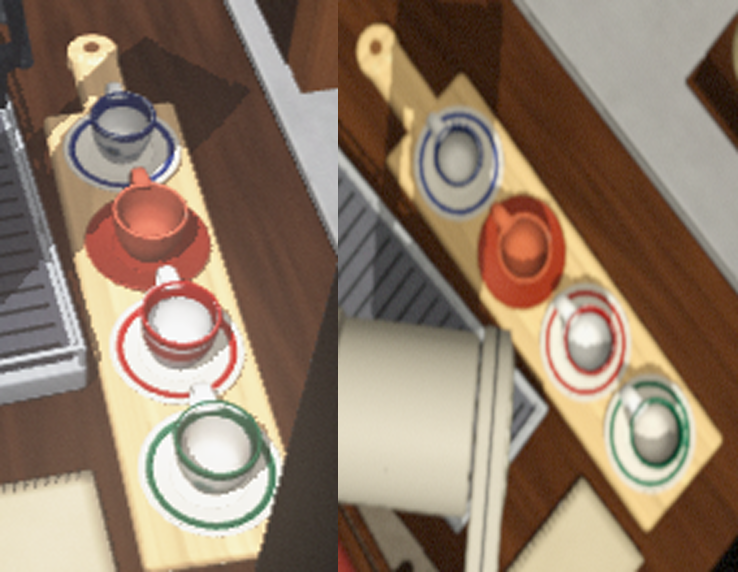

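View pics/wrist9.png

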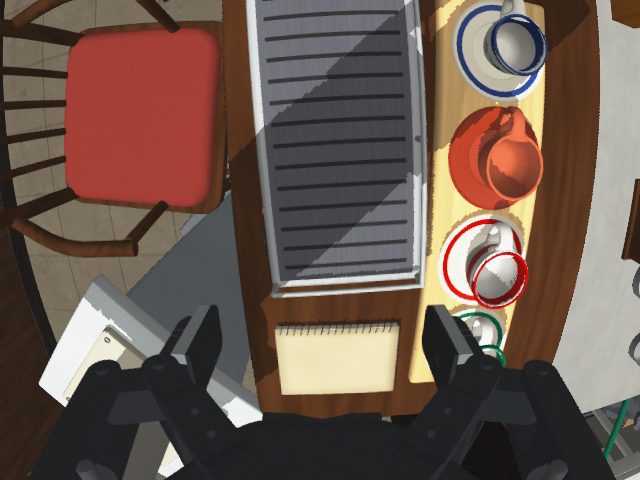

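View pics/top9.png

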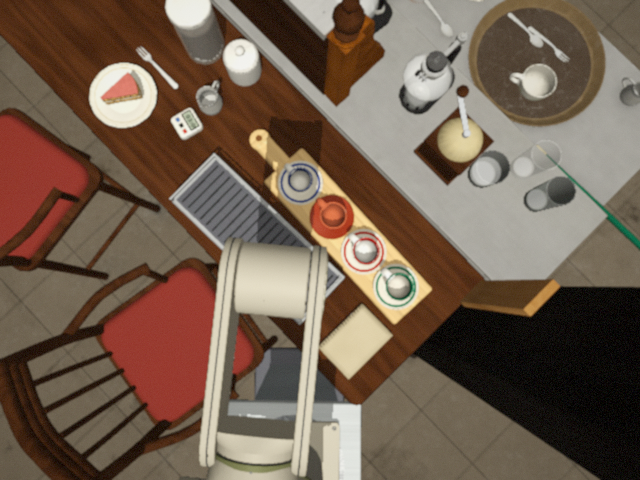

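The views show all four cups upright in their matching saucers, and the pot, jug and timer at their old pixels: (242,62), (209,98) and (187,123). I'll make one numeric centring and handle check from the top view, then hand in.

```bash
python3 - <<'E'
from h import *
S_={"blue":(677.4,-5,(458,157),(436,128)),"terr":(595.2,-82.8,(526,248),(499,213)),"red":(513,-160.5,(589,339),(565,303)),"green":(431.5,-237.5,(657,432),(629,396))}
for k,(x,y,c,h) in S_.items():
    f=lambda q:(240+(q[0]-338+.5)/2-.5,120+(q[1]+.5)/2.6-.5)
    p=ray(T,*f(c),22+H[k]); e=ray(T,*f(h),22+H[k]-8)-p
    print(k,"off",(p[:2]-[x,y]).round(1),"handle",np.degrees(np.arctan2(e[1],e[0])).round(1))
from bench import hand_in
print(hand_in())
E
```

```text
blue off [-2.9  1. ] handle 43.7
terr off [-2.2 -1.8] handle 44.4
red off [-0.5  2.3] handle 40.2
green off [0.2 0.5] handle 44.8
the job is handed in; nothing more can be done
None
```

All four cups (red, green, terracotta and blue) now stand upright in the wells of their matching saucers, and the job is handed in. It took about 29 s of the 88 s allowed.

- **Set-down:** I lowered each cup until the wrist sensor showed contact, then opened the gripper. The contact readings were 10.1 N for red, 4.6 N for green, 3.5 N for terracotta and 2.4 N for blue.
- **Position:** In the last top view, each rim was about 3 mm or less from its saucer's centre.
- **Handles:** They pointed at 40–45°, against 43.4° for the row towards the grip.
- **Other objects:** The sugar pot, cream jug and timer appeared at the same pixels as at the start. The arm was clear of everything when I handed in.
- **Disagreement:** The scene camera was off from the top camera by a steady 1–3 pixels, about 2–5 mm. I relied on the top and wrist cameras, which agreed to about 4 mm on the saucers and under 2 mm on the cups.

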